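# Let one blue spray can out of its dispenser

## Task

Let one blue spray can out of its dispenser: with your fingertips press the red paddle of the dispenser with the blue cans right down, so that the gate at the other end of the lever lifts and the front can rolls into the tray, and once it lies there let the paddle come back up so the gate shuts in front of the next can. Let out only that one can, do not touch or pick up any can, and leave the dispenser with the yellow cans and everything else on the worktop alone.

Things in the scene. Friction and masses are not known exactly. Their poses are not given: they have to be found in the camera images.
- rack_blue: Grey steel bench-top chute holding three blue spray cans lying across it, blue sticker on its front lip; fixed, 266 mm long, 157 mm wide. Origin on the worktop under the front waiting can; x points up the chute to its back, y across, z up. It slopes down 8 degrees to the tray at -x; back edge x = 152 mm. Nothing of it is above 182 mm (145 mm when the paddle is down).
- tray_blue (a point): Where the centre of a can lies once it rests in the blue dispenser's tray, the chute's low front end closed by a 35 mm lip: x = -88, z = 47 mm in the dispenser's frame.
- gate_blue (a point): Middle of the lower edge of the blue dispenser's steel gate flap, 110 mm wide, on the front end of the rocking lever; shut, it holds the front can back. As it lifts, a bar behind it drops in front of the second can, so one press frees one can.
- paddle_blue (a point): Red plastic paddle, 50 mm (x) by 40 mm (y), 6 mm thick, on the back end of the blue dispenser's lever. This point is the centre of its top face. At rest x = 51, z = 170 mm in the dispenser's frame, back edge 19 degrees higher; fully pressed 55 mm lower and 12 mm further back, leaning 19 degrees the other way. Needs about 2 N at first, 4 N at the bottom; springs back up when let go.
- rocker_blue (a joint): Rocking lever of the blue dispenser, rad: 0 = paddle up, gate shut; grows as the paddle goes down; 0.68 = hard stop, gate fully up. The front can gets past the gate at about 0.55 to 0.6 and rolls into the tray within about 1 s. A spring returns it to 0 and the next can then rolls up to the gate. Its axle lies across the chute, 126 mm above the worktop, over the front can.
- can_blue_1: Blue spray can, 53 mm diameter, 145 mm long with its cap, 0.12 to 0.24 kg, lying across the blue dispenser: front can, held by the gate. Origin on its axis at mid-length; its y axis runs along the can.
- can_blue_2: Blue spray can, 53 mm diameter, 145 mm long with its cap, 0.12 to 0.24 kg, lying across the blue dispenser: second can. Origin on its axis at mid-length; its y axis runs along the can.
- can_blue_3: Blue spray can, 53 mm diameter, 145 mm long with its cap, 0.12 to 0.24 kg, lying across the blue dispenser: third, last can. Origin on its axis at mid-length; its y axis runs along the can.
- rack_yellow: Grey steel bench-top chute holding three yellow spray cans lying across it, yellow sticker on its front lip; fixed, 266 mm long, 157 mm wide. Origin on the worktop under the front waiting can; x points up the chute to its back, y across, z up. It slopes down 8 degrees to the tray at -x; back edge x = 152 mm. Nothing of it is above 182 mm (145 mm when the paddle is down).
- tray_yellow (a point): Where the centre of a can lies once it rests in the yellow dispenser's tray, the chute's low front end closed by a 35 mm lip: x = -88, z = 47 mm in the dispenser's frame.
- gate_yellow (a point): Middle of the lower edge of the yellow dispenser's steel gate flap, 110 mm wide, on the front end of the rocking lever; shut, it holds the front can back. As it lifts, a bar behind it drops in front of the second can, so one press frees one can.
- paddle_yellow (a point): Red plastic paddle, 50 mm (x) by 40 mm (y), 6 mm thick, on the back end of the yellow dispenser's lever. This point is the centre of its top face. At rest x = 51, z = 170 mm in the dispenser's frame, back edge 19 degrees higher; fully pressed 55 mm lower and 12 mm further back, leaning 19 degrees the other way. Needs about 2 N at first, 4 N at the bottom; springs back up when let go.
- rocker_yellow (a joint): Rocking lever of the yellow dispenser, rad: 0 = paddle up, gate shut; grows as the paddle goes down; 0.68 = hard stop, gate fully up. The front can gets past the gate at about 0.55 to 0.6 and rolls into the tray within about 1 s. A spring returns it to 0 and the next can then rolls up to the gate. Its axle lies across the chute, 126 mm above the worktop, over the front can.
- can_yellow_1: Yellow spray can, 53 mm diameter, 145 mm long with its cap, 0.12 to 0.24 kg, lying across the yellow dispenser: front can, held by the gate. Origin on its axis at mid-length; its y axis runs along the can.
- can_yellow_2: Yellow spray can, 53 mm diameter, 145 mm long with its cap, 0.12 to 0.24 kg, lying across the yellow dispenser: second can. Origin on its axis at mid-length; its y axis runs along the can.
- can_yellow_3: Yellow spray can, 53 mm diameter, 145 mm long with its cap, 0.12 to 0.24 kg, lying across the yellow dispenser: third, last can. Origin on its axis at mid-length; its y axis runs along the can.
- mallet: Orange rubber mallet lying on the worktop; origin under its head (100 mm by 60 mm), wooden handle 260 mm along -x. Leave alone.
- spanner: Steel adjustable spanner, 200 mm long along x, 13 mm high, lying flat. Leave alone.
- tape: Roll of cream masking tape, 84 mm across, 25 mm high, lying flat; origin under its centre. Leave alone.
- jar: Glass jar with steel lid, 66 mm diameter, 85 mm high, standing; origin under its centre. Leave alone.
- brush: Paint brush, 200 mm long along x, lying flat. Leave alone.
- sander: Cork sanding block 105 x 62 x 36 mm; origin under its centre. Leave alone.
Mind the look-alikes: they are no part of the job. Leave any green or purple look-alike of the can_blue_1 alone.

How it is judged (in metres and radians):
On the way, in this order (a step that is already met when the one before it is completed fails the run):
1. the fingertips press the blue dispenser's paddle down and its gate lifts (lever past 0.3 rad) (value of joint rocker_blue above 0.3 rad and contact force between the fingers and rocker_blue above 0.5 N), for 0.02 s.
2. the front blue can lies in the tray while the paddle is still held down (x of can_blue_1 in the frame of rack_blue below -0.075 m and z of can_blue_1 in the frame of rack_blue below 0.06 m and value of joint rocker_blue above 0.3 rad), for 0.1 s.
At the end, for the whole second after the job is handed in: The front blue can lies at rest in the tray (centre 75 to 105 mm in front of the dispenser's origin), the blue lever is back within 0.12 rad of shut, the second and third blue cans wait behind the gate, and the yellow lever and cans are where they were (cans within 20 mm) (x of can_blue_1 in the frame of rack_blue between -0.105 and -0.075 m and z of can_blue_1 in the frame of rack_blue below 0.06 m and linear speed of can_blue_1 below 0.03 m/s and value of joint rocker_blue below 0.12 rad and value of joint rocker_yellow below 0.08 rad and x of can_blue_2 in the frame of rack_blue above -0.03 m and x of can_blue_3 in the frame of rack_blue above 0.02 m and distance of each of can_yellow_1, can_yellow_2, can_yellow_3 from where it was at the start of the episode below 0.02 m); the robot touches nothing.
It fails at once if a spray can is touched by the robot (contact force between any of the fingers, the arm and can_blue_1 above 0.5 N or contact force between any of the fingers, the arm and can_blue_2 above 0.5 N or contact force between any of the fingers, the arm and can_blue_3 above 0.5 N or contact force between any of the fingers, the arm and can_yellow_1 above 0.5 N or contact force between any of the fingers, the arm and can_yellow_2 above 0.5 N or contact force between any of the fingers, the arm and can_yellow_3 above 0.5 N).
It fails at once if a spray can is lifted off its chute (height (world z) of any of can_blue_1, can_blue_2, can_blue_3, can_yellow_1, can_yellow_2, can_yellow_3 above 0.11 m).
It fails at once if a second blue can is let out (x of can_blue_2 in the frame of rack_blue below -0.045 m or x of can_blue_3 in the frame of rack_blue below 0 m).
It fails at once if the yellow dispenser's paddle is pressed (value of joint rocker_yellow above 0.1 rad).
It fails at once if a tool or other thing on the worktop is shifted more than 20 mm (distance of any of mallet, spanner, tape, jar, brush, sander from where it was at the start of the episode above 0.02 m).
It also fails if it takes over 32 s, if anything falls off the work surface, if the arm or the gripper's body presses on something with over 40 N, if the wrist force passes 120 N, or if a joint passes its speed limit or range.

## Robot

A 6-joint arm with a two-finger parallel gripper is mounted at the origin on the work surface. World frame = base frame: x ahead of the robot, y to its left, z up, the work surface at z = 0. Lengths are in mm, angles in rad, forces in N, time in s.
With the tool pointing down it reaches from about 275 to 750 mm from the base axis. Payload 10.2 kg.
Tool frame: the origin (TCP) lies midway between the tips of the shut fingers; the grasp point (between the pads) lies 19 mm behind it; z points along the fingers, y is the line along which they close (so a half turn about z gives the same grasp; the last joint's range is limited). The gripper opens to 88 mm and grips with 3 to 60 N. Pads are 18 mm wide; open, the fingers measure 123 mm over their backs; the gripper's body (75 mm by 187 mm) begins 45 mm behind the grasp point.
Start: joints at [-1.525, 0.313, 1.498, -0, 1.331, -0.223], TCP at [139.413, -506.157, 238.72] pointing down, gripper open.
Joint ranges: [-2.94, 2.94], [-0.97, 2.17], [0.19, 2.56], [-1.23, 4.37], [0.02, 3.11], [-2.88, 2.88]. Speed limits (rad/s): [2.39, 2.39, 3.01, 3.14, 3.14, 3.14].

## Interface

Orientations are given as a rotation vector (axis times angle).
In Python, from workcell import ctrl, get_image gives the robot as it stands.
- The arm moves only by the shell command python3 -m jog 'ROWS' [FORCE]. ROWS is JSON, a list of rows, each a list of 7 numbers: the turn, a rotation vector about the tool's x, y, z in degrees, then the shift along the tool's x, y, z in m, then the gripper command: -1 is fully open, 1 is shut, values between are in proportion. A call has 1 to 5 rows; each row is the pose to reach, as a shift and turn from the pose commanded when the call began, along the tool's axes at that moment; what a row does not reach only later rows make up. A row lasts 1/10 s, in which the tool goes at most 50 mm and 8.59 degrees, less where a joint would pass 70% of its speed; a pose out of reach is approached as far as the arm can. A call with a gripper value outside its range is refused whole. The fingers move at their own pace and stop on an object; FORCE is the grip in N (left out, the last holds). Time passes only in rows, so rows that repeat a pose let the fingers close. It gives the time, the measured TCP pose, the force, the opening and the grip force at its end, in the units of the state.
- ctrl.observe(): the state, without advancing time (a new reading comes with each control period).
- get_image(name): name is "scene" or "side" or "wrist"; returns a dict with "image" (420x560x3 uint8, blue, green, red), "mtx" (3x3 intrinsics, pixels), "T" (4x4, takes a point from camera to world coordinates). Camera axes: x right, y down, z forward; pixel columns grow to the right and rows downward; lengths in mm; the calibration is good to about 2 mm. A picture is of the moment at which its call begins. There is no depth.
- ctrl.finish_job(): hands the job in; it is judged then, once.
The state is a dict: "time_s": time; "qpos": joint angles; "dq": joint speeds; "joint_efforts": joint torques, N m; "position": TCP position; "tcp_rot": TCP orientation; "ft_force": force on the tool from outside, world axes, zero at the start; "torque": the same for the moment, N m; "grip_width": opening from 0.0 (shut) to 1.0 (fully open); "gripper_force": force on a finger pad.
Only numpy, scipy, OpenCV 4.12 (cv2) and the standard library are available. Lean on these libraries where they do the work, as an engineer would, in place of code of your own. Each camera call takes 0.05 s, during which the arm holds its last target. There are 200 camera calls.

## Working session

There is one attempt and no reset: what is moved stays moved. The work goes in short steps, Python scripts to look and compute and a shell command to move; the robot and the scene stay as the last step left them, time stands still between calls to the robot, and variables do not carry over. Pictures are saved under pics/ and viewed, at most 10 in all, crops included, and the job is handed in when it is done.

```bash
mkdir -p pics; ls; python3 - <<'E'
from workcell import ctrl,get_image
import cv2,pickle
d={}
for n in("scene","side"):
    g=get_image(n);d[n]=g;cv2.imwrite(f"pics/{n}0.png",g["image"])
    print(n,g["mtx"].round(1).tolist(),g["T"].round(3).tolist())
pickle.dump(d,open("d0.pkl","wb"))
print(ctrl.observe())
E
```

```text
pics
scene [[492.4, 0.0, 276.5], [0.0, 492.4, 210.8], [0.0, 0.0, 1.0]] [[0.338, 0.695, -0.634, 1459.034], [0.941, -0.261, 0.216, -257.696], [-0.016, -0.67, -0.742, 1279.203], [0.0, 0.0, 0.0, 1.0]]
side [[416.6, 0.0, 281.4], [0.0, 416.6, 208.8], [0.0, 0.0, 1.0]] [[-0.757, -0.333, 0.562, -171.191], [-0.653, 0.417, -0.633, 797.815], [-0.024, -0.846, -0.533, 758.086], [0.0, 0.0, 0.0, 1.0]]
{'time_s': 0.1, 'qpos': array([-1.52543113e+00,  3.13335904e-01,  1.49832961e+00, -4.70613804e-05,
        1.33101016e+00, -2.23388265e-01]), 'dq': array([-0.00054036, -0.00153328, -0.00065282, -0.00051708,  0.00068197,
       -0.00054178]), 'joint_efforts': array([ 2.67336196e-03, -4.02814651e+01, -2.52647227e+01,  6.94860681e-02,
        3.42216832e-02, -7.45510602e-05]), 'position': array([ 139.37609665, -505.9364878 ,  238.25991468]), 'tcp_rot': array([-3.11219589e+00, -4.20759969e-01, -7.96833450e-05]), 'ft_force': array([-0.29313856,  0.41445528,  0.52958341]), 'torque': array([-0.01235413, -0.03172661,  0.00885257]), 'gripper_force': 0.0, 'grip_width': 1.0001499886783298}
```

View pics/scene0.png

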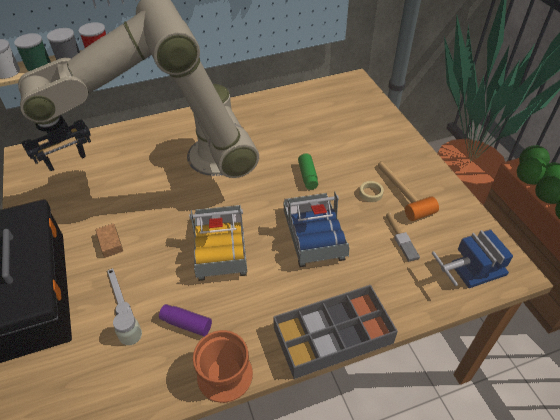

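View pics/side0.png

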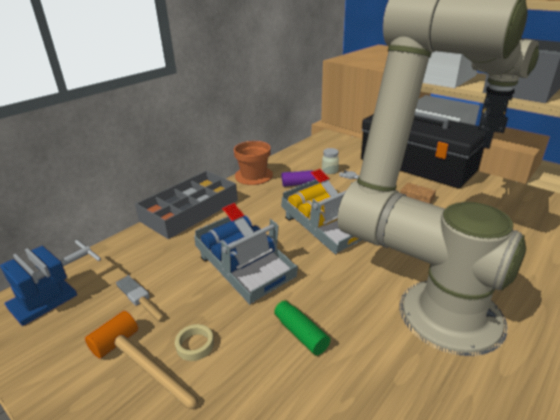

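Candidates: the blue dispenser's paddle is at scene (318,210) / side (233,213). The yellow look-alike's paddle is at scene (222,212) / side (320,177). The red mug on the shelf and the bin inserts don't count. I choose the paddle over the blue cans and will check it in a close crop while measuring.

```bash
cat > h.py <<'E'
import numpy as np,cv2
def ray(g,u,v):
    d=g["T"][:3,:3]@np.linalg.solve(g["mtx"],[u,v,1]);return g["T"][:3,3],d/np.linalg.norm(d)
def plane(g,u,v,z):
    o,d=ray(g,u,v);return o+d*(z-o[2])/d[2]
def tri(a,b):
    (o,d),(p,e)=a,b
    s=np.linalg.lstsq(np.c_[d,-e],p-o,rcond=None)[0]
    x,y=o+d*s[0],p+e*s[1];return (x+y)/2,np.linalg.norm(x-y)
def red(im):
    h=cv2.cvtColor(im,cv2.COLOR_BGR2HSV);m=cv2.inRange(h,(0,190,90),(5,255,255))|cv2.inRange(h,(174,190,90),(180,255,255))
    n,l,s,c=cv2.connectedComponentsWithStats(m);return m,[(s[i],c[i].round(1)) for i in range(1,n) if s[i,4]>25]
def proj(g,P):
    q=g["mtx"]@(np.linalg.inv(g["T"])@np.append(P,1))[:3];return q[:2]/q[2]
E
python3 - <<'E'
import pickle,cv2,numpy as np
from h import *
d=pickle.load(open("d0.pkl","rb"))
for n in d: print(n,*red(d[n]["image"])[1],sep="\n")
a=cv2.resize(d["scene"]["image"][180:270,270:360],(400,400),interpolation=cv2.INTER_CUBIC)
b=cv2.resize(d["side"]["image"][195:305,190:300],(400,400),interpolation=cv2.INTER_CUBIC)
cv2.imwrite("pics/crop.png",np.hstack([a,b]))
E
```

```text
scene
(array([209, 219,  13,   9,  72], dtype=int32), array([215.3, 222.9]))
side
(array([312, 170,  16,  12, 112], dtype=int32), array([319.4, 175.2]))
(array([223, 204,  20,  16, 182], dtype=int32), array([232.6, 211.3]))
```

View pics/crop.png

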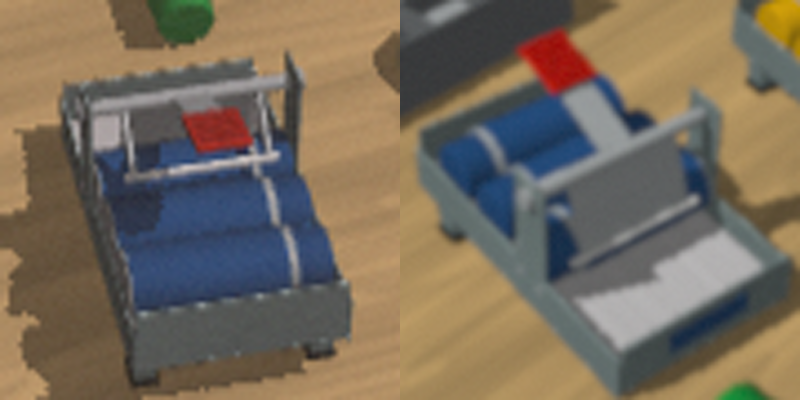

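The crop confirms it: the red paddle over the blue cans has its centre at scene (319,209) / side (233,212). The blue sticker on the lip faces the robot, so the chute's +x points away from the base. Next I'll get its pose from the paddle and the axle ends.

```bash
python3 - <<'E'
import pickle
from h import *
d=pickle.load(open("d0.pkl","rb"));S,T=d["scene"],d["side"]
s=lambda u,v:(270+u/4.444-.4,180+v/4.444-.4)
t=lambda u,v:(190+(u-400)/3.636-.4,195+v/3.636-.4)
P,e=tri(ray(S,*s(218,130)),ray(T,*t(557,62)));print("paddle",P.round(1),e)
# axle ends: (inner at posts) z=126
for f,g,pts in((s,S,[(85,103),(293,82)]),(t,T,[(525,183),(712,112)])):
    A=[plane(g,*f(*p),126) for p in pts];v=A[0]-A[1];v=v if v[1]>0 else -v
    yaw=np.arctan2(-v[0],v[1]);m=(A[0]+A[1])/2
    x=np.array([np.cos(yaw),np.sin(yaw),0]);print("axle",m.round(1),np.linalg.norm(v),np.degrees(yaw),"paddle pred",(m+51*x).round(1))
# back corners bottom of rear plate top edge scene: yaw
A=[plane(S,*s(*p),90) for p in [(132,312),(350,283)]];v=A[1]-A[0];v=-v if v[1]<0 else v;print("back",np.degrees(np.arctan2(-v[0],v[1])),np.linalg.norm(v),((A[0]+A[1])/2).round(1))
# paddle side edges (side view) corners
print("wrist tool x yaw")
from workcell import ctrl
from scipy.spatial.transform import Rotation as R
print(R.from_rotvec(ctrl.observe()["tcp_rot"]).as_matrix().round(3))
E
```

```text
paddle [545.1 187.5 166.5] 2.528822656339277
axle [471.7 199.7 126. ] 152.2194257476278 -12.744541524743083 paddle pred [521.5 188.5 126. ]
axle [475.6 193.4 126. ] 152.63737182771254 -16.601340255200352 paddle pred [524.5 178.8 126. ]
back -10.985444295695938 152.6305281892024 [631.8 173.4  90. ]
wrist tool x yaw
[[ 0.964  0.266 -0.   ]
 [ 0.266 -0.964  0.001]
 [ 0.    -0.001 -1.   ]]
```

Pose estimate: the axle is at about (474,196), chute yaw about -11°, paddle at about (545,186,167). The stated paddle motion puts the axle at x=-21 in the rack frame, which matches. Press point is rack x≈57, world about (550,185). I'll move there with the fingers shut.

```bash
python3 -m jog '[[0,0,0,0.036,-0.035,-0.02,1],[0,0,0,0.072,-0.069,-0.02,1],[0,0,0,0.108,-0.104,-0.02,1],[0,0,0,0.144,-0.138,-0.02,1],[0,0,0,0.18,-0.173,-0.02,1]]'
python3 -m jog '[[0,0,0,0.036,-0.035,0,1],[0,0,0,0.072,-0.069,0,1],[0,0,0,0.108,-0.104,0,1],[0,0,0,0.144,-0.138,0,1],[0,0,0,0.18,-0.173,0,1]]'
python3 -m jog '[[0,0,0,0.036,-0.035,0,1],[0,0,0,0.072,-0.069,0,1],[0,0,0,0.108,-0.104,0,1],[0,0,0,0.144,-0.138,0,1],[0,0,0,0.18,-0.173,0,1]]'
python3 - <<'E'
from workcell import ctrl
from scipy.spatial.transform import Rotation as R
o=ctrl.observe();M=R.from_rotvec(o["tcp_rot"]).as_matrix();print(M.round(3),o["position"],M.T@([550,185,240]-o["position"]))
E
```

```text
time_s: 0.6
position: [265.9, -292.4, 258.5]
tcp_rot: [-3.113, -0.42, -0.0]
ft_force: [1.8, -1.3, 0.1]
grip_width: 0.567
gripper_force: 0.0
time_s: 1.1
position: [393.4, -77.9, 258.8]
tcp_rot: [3.113, 0.421, 0.0]
ft_force: [0.7, -1.4, 0.9]
grip_width: 0.115
gripper_force: 0.0
time_s: 1.6
position: [520.9, 136.6, 258.4]
tcp_rot: [3.113, 0.421, -0.001]
ft_force: [1.1, -0.9, 0.5]
grip_width: 0.004
gripper_force: 0.0
[[ 0.964  0.266 -0.   ]
 [ 0.266 -0.964 -0.   ]
 [-0.     0.    -1.   ]] [520.91969342 136.5966243  258.43687181] [ 40.90971743 -38.93112517  18.41824542]
```

```bash
python3 -m jog '[[0,0,8,0.02,-0.02,0,1],[0,0,16,0.041,-0.039,0,1],[0,0,24,0.041,-0.039,0,1],[0,0,26,0.041,-0.039,0,1],[0,0,26,0.041,-0.039,0,1]]'
python3 - <<'E'
from workcell import ctrl,get_image
import cv2,pickle,numpy as np
from h import *
d={n:get_image(n) for n in("wrist","side","scene")};pickle.dump(d,open("d1.pkl","wb"))
a=cv2.resize(d["side"]["image"][150:310,150:310],(420,420),interpolation=cv2.INTER_CUBIC)
w=d["wrist"]["image"][:, 90:470];cv2.imwrite("pics/w1.png",np.hstack([w,a]))
print(red(d["wrist"]["image"])[1],d["wrist"]["mtx"].round(1).tolist(),d["wrist"]["T"].round(2).tolist());print(ctrl.observe()["position"])
E
```

```text
time_s: 2.1
position: [549.4, 183.1, 258.2]
tcp_rot: [3.128, -0.29, -0.002]
ft_force: [-1.2, -0.3, -0.0]
grip_width: 0.005
gripper_force: 0.0
[(array([ 245,  193,   50,   49, 2237], dtype=int32), array([270.3, 216.5]))] [[306.4, 0.0, 273.0], [0.0, 306.4, 208.0], [0.0, 0.0, 1.0]] [[-0.18, -0.93, -0.32, 632.96], [-0.98, 0.17, 0.06, 168.01], [0.0, 0.32, -0.95, 404.65], [0.0, 0.0, 0.0, 1.0]]
[549.43625519 182.82086363 258.61304527]
```

View pics/w1.png

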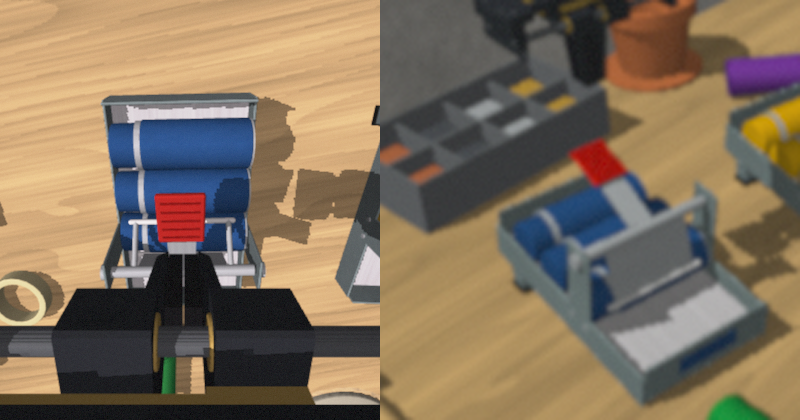

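The wrist view shows the red paddle at (270,216) between the blue cans and the chute's back edge at columns 195–347, row 97. The fingers are well aligned. I'll compute the offset.

```bash
python3 - <<'E'
import pickle
from h import *
from workcell import ctrl
from scipy.spatial.transform import Rotation as R
g=pickle.load(open("d1.pkl","rb"))["wrist"]
P=plane(g,270.3,216.5,170);a,b=plane(g,195,98,90),plane(g,347,95,90)
v=a-b;v=v if v[1]>0 else -v;yaw=np.arctan2(-v[0],v[1]);t=P+6*np.array([np.cos(yaw),np.sin(yaw),0])
o=ctrl.observe();M=R.from_rotvec(o["tcp_rot"]).as_matrix()
print(P,np.degrees(yaw),np.linalg.norm(v),t,M[:,0],M.T@(t-o["position"]))
E
```

```text
[547.02028866 186.33960697 170.        ] -9.551772508596553 146.7141800539606 [552.93710503 185.34397449 170.        ] [ 9.83102459e-01 -1.83055931e-01 -2.85444317e-04] [ 3.00511777 -3.12912655 88.61191604]
```

```bash
python3 -m jog '[[0,0,0,0.003,-0.003,0.03,1],[0,0,0,0.003,-0.003,0.06,1],[0,0,0,0.003,-0.003,0.07,1],[0,0,0,0.003,-0.003,0.08,1],[0,0,0,0.003,-0.003,0.088,1]]'
python3 -m jog '[[0,0,0,0,0,0.008,1],[0,0,0,0,0,0.016,1],[0,0,0,0,0,0.024,1],[0,0,0,0,0,0.032,1],[0,0,0,0,0,0.04,1]]'
```

```text
time_s: 2.75
position: [553.7, 185.3, 171.4]
tcp_rot: [-3.128, 0.29, -0.003]
ft_force: [0.2, 1.1, 3.5]
grip_width: 0.003
gripper_force: 1.2
time_s: 3.25
position: [553.7, 185.3, 130.6]
tcp_rot: [-3.128, 0.29, -0.003]
ft_force: [4.9, -1.1, 4.8]
grip_width: 0.008
gripper_force: 2.6
```

Contact is made and the force is as expected. I'll press on to the stop.

```bash
python3 -m jog '[[0,0,0,0,0,0.004,1],[0,0,0,0,0,0.007,1],[0,0,0,0,0,0.01,1],[0,0,0,0,0,0.01,1],[0,0,0,0,0,0.01,1]]'
python3 -m jog '[[0,0,0,0,0,0,1],[0,0,0,0,0,0,1],[0,0,0,0,0,0,1],[0,0,0,0,0,0,1],[0,0,0,0,0,0,1]]'
python3 - <<'E'
from workcell import get_image
import cv2,numpy as np
a=[cv2.resize(get_image("side")["image"][150:310,150:310],(400,400),interpolation=cv2.INTER_CUBIC),get_image("wrist")["image"][:400,70:470]]
cv2.imwrite("pics/p1.png",np.hstack(a))
E
```

```text
time_s: 3.75
position: [553.1, 185.3, 120.8]
tcp_rot: [3.128, -0.29, 0.0]
ft_force: [4.1, -1.0, 4.1]
grip_width: 0.005
gripper_force: 2.2
time_s: 4.25
position: [553.1, 185.3, 120.8]
tcp_rot: [-3.128, 0.29, -0.0]
ft_force: [3.3, -0.3, 2.4]
grip_width: 0.003
gripper_force: 2.5
```

View pics/p1.png

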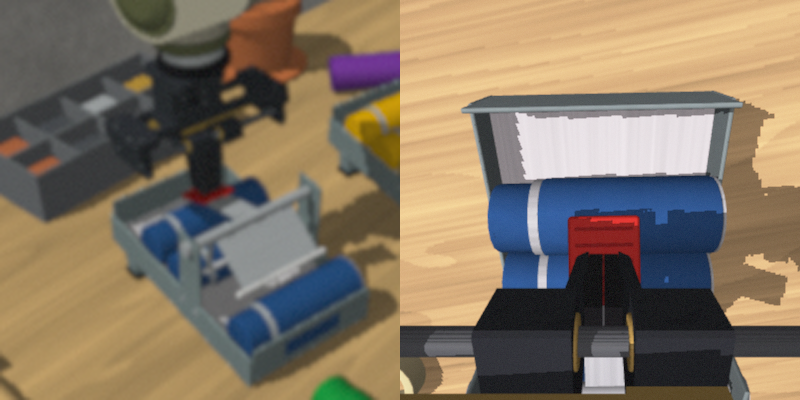

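The front can lies in the tray at side-crop (295,305) with the gate lifted, and the other two cans are held. I'll hold a little longer, then release smoothly.

```bash
python3 -m jog '[[0,0,0,0,0,0,1],[0,0,0,0,0,0,1],[0,0,0,0,0,0,1],[0,0,0,0,0,0,1],[0,0,0,0,0,0,1]]'
python3 -m jog '[[0,0,0,0,0,-0.01,1],[0,0,0,0,0,-0.02,1],[0,0,0,0,0,-0.03,1],[0,0,0,0,0,-0.04,1],[0,0,0,0,0,-0.05,1]]'
python3 -m jog '[[0,0,0,0,0,-0.02,1],[0,0,0,0,0,-0.04,1],[0,0,0,0,0,-0.08,1],[0,0,0,0,0,-0.12,1],[0,0,0,0,0,-0.14,1]]'
python3 -m jog '[[0,0,0,0,0,0,1],[0,0,0,0,0,0,1],[0,0,0,0,0,0,1],[0,0,0,0,0,0,1],[0,0,0,0,0,0,1]]'
python3 - <<'E'
from workcell import get_image
import cv2,numpy as np
a=[cv2.resize(get_image("side")["image"][150:310,150:310],(400,400),interpolation=cv2.INTER_CUBIC),get_image("wrist")["image"][:400,70:470]]
cv2.imwrite("pics/p2.png",np.hstack(a))
E
```

```text
time_s: 4.85
position: [553.0, 185.3, 120.7]
tcp_rot: [3.128, -0.29, 0.0]
ft_force: [4.4, -0.2, 3.5]
grip_width: 0.006
gripper_force: 2.6
time_s: 5.35
position: [552.8, 185.5, 171.6]
tcp_rot: [-3.128, 0.29, 0.001]
ft_force: [-1.5, -0.7, 1.3]
grip_width: 0.004
gripper_force: 0.8
time_s: 5.85
position: [553.3, 185.4, 314.7]
tcp_rot: [-3.127, 0.29, -0.007]
ft_force: [-0.4, -0.3, -1.1]
grip_width: 0.008
gripper_force: 0.0
time_s: 6.35
position: [552.9, 185.3, 309.9]
tcp_rot: [3.128, -0.29, -0.002]
ft_force: [0.3, -0.3, 0.5]
grip_width: 0.001
gripper_force: 0.0
```

View pics/p2.png

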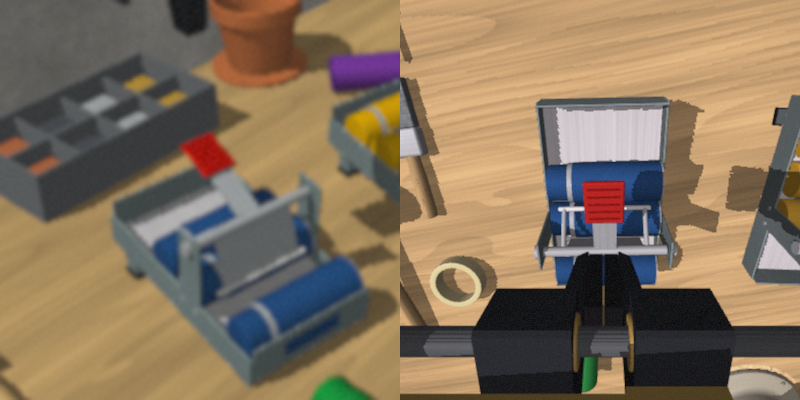

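The paddle is back up at side-crop (208,155) and the gate is shut. One can is in the tray at (295,305), two wait behind the gate, and the arm is clear. After a short settling wait I'll hand in.

```bash
python3 -m jog '[[0,0,0,0,0,0,1],[0,0,0,0,0,0,1],[0,0,0,0,0,0,1],[0,0,0,0,0,0,1],[0,0,0,0,0,0,1]]'; python3 -m jog '[[0,0,0,0,0,0,1],[0,0,0,0,0,0,1],[0,0,0,0,0,0,1],[0,0,0,0,0,0,1],[0,0,0,0,0,0,1]]'; python3 -c "
from workcell import ctrl;print(ctrl.finish_job())"
```

```text
time_s: 6.95
position: [553.0, 185.4, 310.7]
tcp_rot: [-3.128, 0.29, -0.0]
ft_force: [-0.0, 0.2, -0.5]
grip_width: 0.008
gripper_force: 0.0
time_s: 7.45
position: [553.0, 185.3, 310.7]
tcp_rot: [-3.128, 0.29, 0.0]
ft_force: [0.3, 0.8, -1.0]
grip_width: 0.007
gripper_force: 0.0
the job is handed in; nothing more can be done
None
```

I let one blue can out into the tray and handed the job in at about 7.5 s: the last pictures show the gate shut again, the other two blue cans waiting behind it and the arm clear, but the hand-in returned no verdict.

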